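# Open the access panel of a control housing

### The arm

A 6-joint arm with a two-finger parallel gripper is mounted at the origin on a cart in front of the work surface, level with it; the furniture and walls round the work are solid. World frame = base frame: x ahead of the robot, y to its left, z up, the work surface at z = 0. Lengths are in mm, angles in rad, forces in N, time in s.
With the tool pointing down it reaches from about 350 to 975 mm from the base axis. Payload 7.1 kg.
Tool frame: the origin (TCP) lies on the centre line of the jaws, within the pads' length; the fingertips stand 17 mm ahead of it and the grasp point (between the pads) lies 2 mm behind it (tip_extent is the distance from the TCP to the fingertips, in mm); z points along the fingers, y is the line along which they close (so a half turn about z gives the same grasp; the last joint's range is limited). The gripper opens to 88 mm and grips with 3 to 60 N. Pads are 20 mm wide; open, the fingers measure 115 mm over their backs; the gripper's body (75 mm by 178 mm) begins 61 mm behind the grasp point.
Start: joints at [-1.268, 0.423, 1.63, -0, 1.089, -0.019], TCP at [197.689, -592.895, 239.675] pointing down, gripper open.
Joint ranges: [-3, 3], [-0.9, 2.11], [0.09, 2.58], [-1.31, 4.45], [0.11, 2.69], [-2.54, 2.54]. Speed limits (rad/s): [2.39, 2.39, 3.01, 3.14, 3.14, 3.14].

### API

Orientations are given as a rotation vector (axis times angle).
In Python, from workcell import get_obs, get_image, camera_model, close_job, look_for, outline_of, pinpoint, tip_extent gives the robot as it stands.
- The arm moves only by the shell command python3 -m jog 'ROWS'. ROWS is text: rows parted by semicolons, each of 7 numbers parted by spaces: the shift along the tool's x, y, z as a fraction of full scale, then the turn, a rotation vector about the tool's x, y, z as a fraction of full scale, then the closure, from -1 (fully open) to 1 (shut). A call has 1 to 8 rows; each row is the pose to reach, as a shift and turn from the pose commanded when the call began, along the tool's axes at that moment; what a row does not reach only later rows make up. Full scale, the value 1, is 0.2 m for a shift and 30 degrees for a turn. A row lasts 1/10 s, in which the tool goes at most 50 mm and 8.59 degrees, less where a joint would pass 70% of its speed; a pose out of reach is approached as far as the arm can. A call with a number of a shift or a turn outside -1 to 1 is refused whole. A call with a gripper value outside its range is refused whole. The fingers move at their own pace and stop on an object; the grip force is fixed at half the most. Time passes only in rows, so rows that repeat a pose let the fingers close. It gives the time, the measured TCP pose, the force, the opening and the grip force at its end, in the units of the state.
- get_obs(): the state, without advancing time (a new reading comes with each control period).
- get_image(name): name is "side" or "top" or "wrist"; returns the picture (384x512x3 uint8, red, green, blue); there is no depth.
- camera_model(name): a dict with "fx", "fy", "cx", "cy" (pixels), "dist_coeffs" ([k1, k2, p1, p2, k3] as OpenCV has them; the pictures are not rectified), "origin" and "orientation" of the camera in the world; the wrist camera has in their place "tool_from_camera" (4x4, takes a point from camera to tool coordinates, whose origin is the TCP and whose axes are the flange's). Camera axes: x right, y down, z forward; pixel columns grow to the right and rows downward; lengths in mm; the calibration is good to about 2 mm. A picture is of the moment at which its call begins: read the wrist's pose just before it. camera_model takes no time and is no camera call.
- close_job(): hands the job in; it is judged then, once.
Trained networks look in the newest picture that a camera, given by its name, has taken for a name from the list of things; names that differ only in an ending like _2 or _b are one class to them, and where a whole thing is asked for, a point or a joint stands for the part that bears it (a point fixed in the world has none). Each returns a list of dicts, best first, with "confidence" (0 to 1); they miss things now and then, are a little off and sometimes report something else, mostly with a low value. They report only what shows in the picture. A call takes as long as a camera call.
- look_for(target, camera): "xyz" ([x, y, z] in mm, in the coordinates of the camera as it stood for that picture, good to about 4 mm: the middle of the surface that is visible of it).
- outline_of(target, camera): "mask" (384x512 bool, what is visible of it).
- pinpoint(target, camera): "xyz" ([x, y, z] in mm, in the coordinates of the camera as it stood for that picture, good to about 4 mm: a listed point, or the origin of a listed thing).
The state is a dict: "t": time; "qpos": joint angles; "qvel": joint speeds; "joint_torque": joint torques, N m; "ee_pos": TCP position; "orientation": TCP orientation; "ft_force": force on the tool from outside, world axes, zero at the start; "moment": the same for the moment, N m; "width": finger opening in mm; "grasp_force": force on a finger pad.
Only numpy, scipy, OpenCV 4.12 (cv2) and the standard library are available. Lean on these libraries where they do the work, as an engineer would, in place of code of your own. Each camera call takes 0.05 s, during which the arm holds its last target. There are 200 camera calls.

### The job

Open the control housing: turn both steel turn buttons aside until they lie along the frame, then lift the access panel out by its handle and lay it down, without dropping it, on the black rubber mat: flat, handle up, in the middle and square with the mat. Leave both buttons turned aside, and do not disturb the other things on the bench.

Things in the scene. Friction and masses are not known exactly. Their poses are not given: they have to be found in the camera images.
- housing: Grey metal control housing fixed to the worktop; sizes in mm: 166 (x) x 244 (y) x 70 high, open in its top: a frame with an opening 114 x 154 in which the panel lies on a ledge. Origin: centre of its underside on the worktop; z up. Turn buttons sit on the frame 97 either side of the centre, at +y (left) and -y (right).
- panel: Grey access panel (mm): 110 (x) x 150 (y) x 8 thick, 0.25 to 0.5 kg, loose in the frame with 2 play all round, top flush with the frame (origin then 62 above the worktop). In its middle a dark bridge handle: round bar 11 thick along y, 60 of it straight, 25 clear below it. Origin: centre of the underside; z up.
- panel_handle (a point): Middle of the handle's bar, 39 mm above the panel's underside; axes as the panel's (the bar runs along y).
- button_left (a joint): Left (+y) turn button, rad, counter-clockwise from above positive: 0 = long end points straight in over the panel (overlapping its edge by 14 mm), +-1.57 = lies along the frame; stops at +-1.75. Clears the panel beyond about +-1.1. Turns either way about a vertical screw with light steady friction (0.04 N m) and stays where it is left. Starts between -0.35 and 0.35.
- button_left_pivot (a point): Screw axis of the left turn button, at the bar's top face (83.5 mm above the worktop); x points along the bar to its long end, z up; turns with the bar. The bar (mm): steel, 58 long, 13 wide, 12 thick, round ends; the long end reaches 36 from the screw, the short end 22; underside 1.5 above the frame.
- button_right (a joint): Right (-y) turn button, rad, counter-clockwise from above positive: 0 = long end points straight in over the panel (overlapping its edge by 14 mm), +-1.57 = lies along the frame; stops at +-1.75. Clears the panel beyond about +-1.1. Turns either way about a vertical screw with light steady friction (0.04 N m) and stays where it is left. Starts between -0.35 and 0.35.
- button_right_pivot (a point): Screw axis of the right turn button, at the bar's top face (83.5 mm above the worktop); x points along the bar to its long end, z up; turns with the bar. The bar (mm): steel, 58 long, 13 wide, 12 thick, round ends; the long end reaches 36 from the screw, the short end 22; underside 1.5 above the frame.
- mat: Black ribbed rubber mat fixed on the worktop (mm): 180 (x) x 220 (y) x 4 thick. Origin: centre of its underside; z up. The panel's length belongs along the mat's y, either way round.
- bin: Bystander: dark open parts bin with screws, 102 x 110 x 52 mm; origin: centre of its underside.
- masking_tape: Bystander: roll of masking tape lying flat, 105 across, 25 mm high; origin: centre of its underside.
- sanding_block: Bystander: cork sanding block, 116 x 80 x 26 mm; origin: centre of its underside.
- pliers: Bystander: pliers lying flat, 176 long, 57 wide, 16 mm thick; origin at the handle ends, z along the pliers.

How it is judged (in metres and radians):
On the way, in this order (a step that is already met when the one before it is completed fails the run):
1. both turn buttons are turned clear (beyond 1.1 rad either way) while the panel still lies in its frame ((value of joint button_left above 1.1 rad or value of joint button_left below -1.1 rad) and (value of joint button_right above 1.1 rad or value of joint button_right below -1.1 rad) and z of panel in the frame of housing below 0.068 m), for 0.2 s.
2. the panel is lifted clear of the housing (25 mm or more above its seat) (z of panel in the frame of housing above 0.087 m), for 0.1 s.
At the end, for the whole second after the job is handed in: The panel lies flat on the mat (handle up, tilt under 0.06 rad), its centre within 30 mm of the mat's centre along each of the mat's sides and square with it within 0.25 rad (either way round), at rest and released; both turn buttons are still turned aside (beyond 1.1 rad) ((value of joint button_left above 1.1 rad or value of joint button_left below -1.1 rad) and (value of joint button_right above 1.1 rad or value of joint button_right below -1.1 rad) and angle between panel's own z axis and vertical below 0.06 rad and height (world z) of panel between 0.001 and 0.008 m and x of panel in the frame of mat between -0.03 and 0.03 m and y of panel in the frame of mat between -0.03 and 0.03 m and angle between the x axis of panel and the x axis of mat, either way round below 0.25 rad and linear speed of panel below 0.02 m/s and contact force between panel and mat above 0.5 N); the robot touches nothing.
It fails at once if the panel is let go in the air (not touched by the fingers, more than 15 mm above the mat, out of its seat by more than 12 mm) (contact force between the fingers and panel below 0.01 N and height (world z) of panel above 0.019 m and z of panel in the frame of housing above 0.074 m).
It fails at once if the bin of screws is moved by more than 25 mm (distance of bin from where it was at the start of the episode above 0.025 m).
It fails at once if the roll of tape is moved by more than 25 mm (distance of masking_tape from where it was at the start of the episode above 0.025 m).
It fails at once if the sanding block is moved by more than 25 mm (distance of sanding_block from where it was at the start of the episode above 0.025 m).
It fails at once if the pliers is moved by more than 25 mm (distance of pliers from where it was at the start of the episode above 0.025 m).
It also fails if it takes over 67 s, if anything falls off the work surface, if the arm or the gripper's body presses on something with over 40 N, if the wrist force passes 120 N, or if a joint passes its speed limit or range.

## Working session

There is one attempt and no reset: what is moved stays moved. The work goes in short steps, Python scripts to look and compute and a shell command to move; the robot and the scene stay as the last step left them, time stands still between calls to the robot, and variables do not carry over. Pictures are saved under pics/ and viewed, at most 10 in all, crops included, and the job is handed in when it is done.

```bash
mkdir -p pics
cat > h.py <<'E'
import numpy as np, cv2
from scipy.spatial.transform import Rotation as R
from workcell import *
def campose(name, obs=None):
    m=camera_model(name)
    if 'tool_from_camera' in m:
        o=obs or get_obs(); T=np.eye(4); T[:3,:3]=R.from_rotvec(o['orientation']).as_matrix(); T[:3,3]=o['ee_pos']
        return T@np.array(m['tool_from_camera']), m
    T=np.eye(4); q=np.array(m['orientation'],float)
    T[:3,:3]=R.from_rotvec(q).as_matrix() if q.shape==(3,) else q
    T[:3,3]=m['origin']; return T,m
def world(T,p): return (T@np.append(p,1))[:3]
def ray(T,m,uv):
    K=np.array([[m['fx'],0,m['cx']],[0,m['fy'],m['cy']],[0,0,1]])
    p=cv2.undistortPoints(np.array([[uv]],float),K,np.array(m['dist_coeffs']))[0,0]
    return T[:3,3],T[:3,:3]@np.array([p[0],p[1],1])
def at_z(T,m,uv,z):
    o,d=ray(T,m,uv); return o+d*(z-o[2])/d[2]
def save(name,im): cv2.imwrite(f'pics/{name}.png',im[:,:,::-1])
E
python3 - <<'E'
from h import *
o=get_obs(); print(o)
for c in ('top','side','wrist'):
    T,m=campose(c); print(c,m); im=get_image(c); save(c+'0',im)
    for n in ('housing','panel','panel_handle','button_left_pivot','button_right_pivot','mat','bin','masking_tape','sanding_block','pliers'):
        r=pinpoint(n,c)
        print(n,[(np.round(world(T,x['xyz'])),round(x['confidence'],2)) for x in r[:2]])
print(get_obs()['t'])
a=cv2.imread('pics/top0.png');b=cv2.imread('pics/side0.png')
cv2.imwrite('pics/a.png',cv2.resize(np.hstack([a,b]),(800,300)))
E
```

```text
{'t': 0.0, 'qpos': array([-1.26800793e+00,  4.23783463e-01,  1.63071049e+00, -1.39779024e-05,
        1.08859346e+00, -1.89682672e-02]), 'qvel': array([ 1.93330852e-03,  4.93004941e-04, -4.77572438e-04, -2.10024325e-04,
        1.33893260e-05, -1.47778156e-03]), 'joint_torque': array([-2.25315939e-04, -5.44626045e+01, -2.73662800e+01,  6.44248375e-02,
        2.27520405e-02, -1.41087335e-04]), 'ee_pos': array([ 197.52487388, -592.39761958,  238.9294518 ]), 'orientation': array([-3.09956462e+00, -5.03010130e-01,  3.51167138e-04]), 'ft_force': array([ 0.7548428 , -0.06098971, -0.09532234]), 'moment': array([ 0.00693656, -0.00248596, -0.00523132]), 'grasp_force': 0.0, 'width': 87.88580408687774}
top {'fx': 346.8397547555451, 'fy': 346.8397547555451, 'cx': 258.8664517493174, 'cy': 188.6844569499863, 'dist_coeffs': array([0.02558675, 0.        , 0.        , 0.        , 0.        ]), 'origin': array([ 450.40503483,   77.88739367, 1337.37862754]), 'orientation': array([-2.18020403,  2.14182664, -0.11540036])}
housing [(array([ 509., -152.,    0.]), 0.62)]
panel [(array([ 509., -161.,   60.]
[... 1348 characters left out ...]
)]
wrist {'fx': 290.62194790124875, 'fy': 290.62194790124875, 'cx': 251.74483640745936, 'cy': 189.41287550329446, 'dist_coeffs': array([-0.0136413,  0.       ,  0.       ,  0.       ,  0.       ]), 'tool_from_camera': array([[ 3.28170419e-05, -9.51671455e-01, -3.07117959e-01,
         8.37247168e+01],
       [ 9.99999874e-01,  1.85202943e-04, -4.67036565e-04,
         1.59079209e-01],
       [ 5.01344518e-04, -3.07117905e-01,  9.51671341e-01,
        -1.44713967e+02],
       [ 0.00000000e+00,  0.00000000e+00,  0.00000000e+00,
         1.00000000e+00]])}
housing []
panel []
panel_handle []
button_left_pivot []
button_right_pivot []
mat []
bin []
masking_tape []
sanding_block []
pliers []
1.65
```

View pics/a.png

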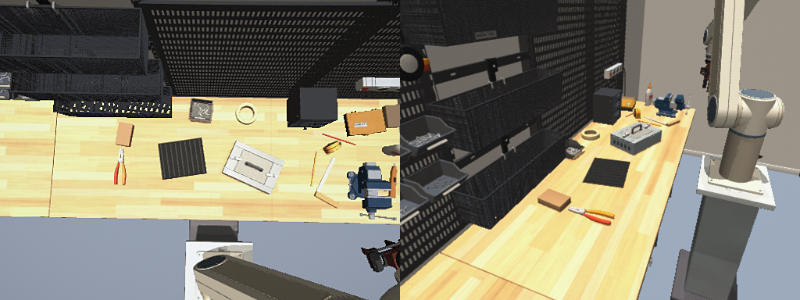

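Run:
```python
from h import *
T,m=campose('top'); im=get_image('top')
for n,z in (('button_left',83.5),('button_right',83.5),('mat',4),('panel',70),('housing',70)):
    for r in outline_of(n,'top')[:1]:
        c=max(cv2.findContours(r['mask'].astype(np.uint8),0,2)[0],key=cv2.contourArea)[:,0]
        P=np.array([at_z(T,m,p,z)[:2] for p in c],np.float32)
        print(n,round(r['confidence'],2),cv2.minAreaRect(P), P.min(0),P.max(0))
c=im[150:340,140:400]
# crop round housing
def px(p):
    q=np.linalg.inv(T)@np.append(p,1); return m['fx']*q[0]/q[2]+m['cx'],m['fy']*q[1]/q[2]+m['cy']
u,v=map(int,px([508,-152,80])); print(u,v)
save('crop',cv2.resize(im[v-50:v+50,u-66:u+66],None,fx=6,fy=6,interpolation=cv2.INTER_CUBIC))
```

```text
button_left 0.52 ((544.0111694335938, -70.90087890625), (51.56227493286133, 14.105730056762695), 76.88996887207031) [535.076    -96.209785] [552.8765   -45.588898]
button_right 0.55 ((649.0774536132812, 453.1112365722656), (76.17127990722656, 105.8146743774414), 81.44498443603516) [595.031  410.0073] [702.2101 492.1177]
panel 0.93 ((507.2142333984375, -151.4217529296875), (151.3377227783203, 109.73177337646484), 66.45449829101562) [ 433.10117 -236.26201] [584.25824 -65.41756]
housing 0.98 ((507.20489501953125, -151.04620361328125), (251.98733520507812, 171.28237915039062), 66.44815826416016) [ 387.2446  -294.35223] [628.2473     -7.2935276]
324 212
```

The overview shows the housing at about px (252,167) in the left half, yawed about -24°, with the mat to its left at (182,158). Next I bring the wrist camera over the housing.

```bash
cat >> h.py <<'E'
def psi(o): 
    x=R.from_rotvec(o['orientation']).as_matrix()[:,0]; return np.degrees(np.arctan2(x[1],x[0]))
def plan(pos,yaw=None,o=None):
    o=o or get_obs(); M=R.from_rotvec(o['orientation']).as_matrix()
    s=M.T@(np.array(pos)-o['ee_pos'])/200
    y=np.radians(psi(o) if yaw is None else yaw)
    D=np.array([[np.cos(y),np.sin(y),0],[np.sin(y),-np.cos(y),0],[0,0,-1]])
    t=np.degrees(R.from_matrix(M.T@D).as_rotvec())/30
    print('shift',np.round(s,3),'turn',np.round(t,3),'psi',round(psi(o),1),'at',np.round(o['ee_pos'],1),'t',o['t'])
E
python3 -m jog '.71 -.54 -.07 0 0 0 -1;.71 -.54 -.07 0 0 0 -1;.71 -.54 -.07 0 0 0 -1;.71 -.54 -.07 0 0 0 -1;.71 -.54 -.07 0 0 0 -1;.71 -.54 -.07 0 0 0 -1'
python3 -m jog '.71 -.54 -.07 0 0 -.8 -1;.71 -.54 -.07 0 0 -.8 -1;.71 -.54 -.07 0 0 -.8 -1;.71 -.54 -.07 0 0 -.8 -1;.71 -.54 -.07 0 0 -.8 -1;.71 -.54 -.07 0 0 -.8 -1'
python3 -c "
from h import *
plan([490,-190,280],66.5)"
```

```text
t: 2.55
ee_pos: [298.6, -445.6, 254.0]
orientation: [3.1, 0.506, 0.0]
ft_force: [-0.5, -0.6, 0.2]
width: 87.7
grasp_force: 0.0
t: 3.15
ee_pos: [398.8, -299.1, 267.7]
orientation: [2.928, 1.137, -0.0]
ft_force: [-0.1, -0.8, -0.1]
width: 87.7
grasp_force: 0.0
shift [ 0.705 -0.095 -0.062] turn [ 0.001  0.001 -0.802] psi 42.5 at [ 398.8 -299.1  267.7] t 3.15
```

View pics/crop.png

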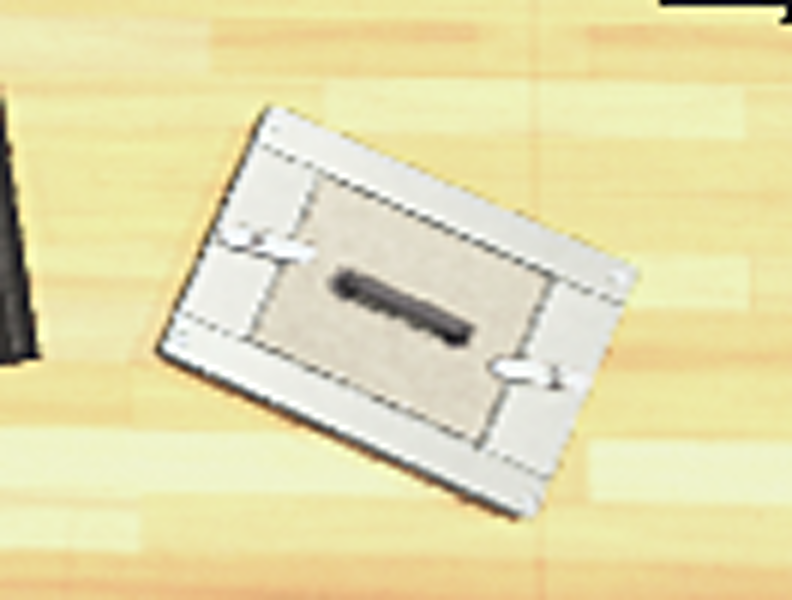

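The crop shows both buttons about 12-14° CCW of straight in: left pivot at (258,242), right at (553,376). I move to the first wrist view.

```bash
python3 -m jog '.7 -.1 -.06 0 0 -.8 -1;.7 -.1 -.06 0 0 -.8 -1;.7 -.1 -.06 0 0 -.8 -1;.7 -.1 -.06 0 0 -.8 -1;.7 -.1 -.06 0 0 -.8 -1;.7 -.1 -.06 0 0 -.8 -1;.7 -.1 -.06 0 0 -.8 -1'
cat > meas.py <<'E'
from h import *; import sys
T,m=campose('wrist'); im=get_image('wrist'); save(sys.argv[1],im)
for n in sys.argv[2:]:
    print(n,[(np.round(world(T,x['xyz']),1),round(x['confidence'],2)) for x in pinpoint(n,'wrist')[:3]])
np.save(sys.argv[1]+'.npy',T); print(psi(get_obs()),get_obs()['ee_pos'])
E
python3 meas.py w1 panel_handle button_left_pivot button_right_pivot housing
python3 - <<'E'
from h import *
for n in('button_left','button_right'):
  for i,r in enumerate(outline_of(n,'wrist')[:3]):
    T=np.load('w1.npy');m=camera_model('wrist')
    c=max(cv2.findContours(r['mask'].astype(np.uint8),0,2)[0],key=cv2.contourArea)[:,0]
    P=np.array([at_z(T,m,p,83.5)[:2] for p in c],np.float32)
    print(n,round(r['confidence'],2),cv2.minAreaRect(P))
E
```

```text
t: 3.85
ee_pos: [487.7, -190.4, 279.4]
orientation: [-2.63, -1.717, 0.001]
ft_force: [-0.0, -0.4, -0.0]
width: 87.7
grasp_force: 0.0
panel_handle [(array([ 507.5, -147.4,  101.7]), 0.94), (array([546.5, -64.2,  82.7]), 0.16)]
button_left_pivot [(array([546.1, -62.7,  82.6]), 0.59)]
button_right_pivot [(array([ 466.5, -241.1,   85.7]), 0.59)]
housing []
66.37586850754776 [ 488.33700264 -189.48044344  279.70359871]
button_left 0.92 ((543.7205810546875, -71.10464477539062), (56.867706298828125, 15.440261840820312), 75.21808624267578)
```

View pics/w1.png

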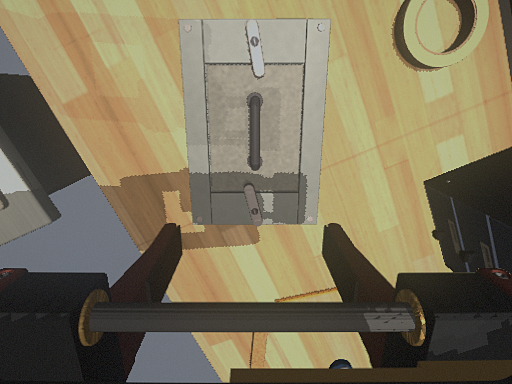

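View shows screws at (256,42) left and (253,211) right, with the handle bar from (255,97) to (255,166). I take a second view from a shifted place to triangulate.

```bash
python3 -m jog '.5 .2 0 0 0 0 -1;.5 .2 0 0 0 0 -1;.5 .2 0 0 0 0 -1;.5 .2 0 0 0 0 -1;.5 .2 0 0 0 0 -1'
python3 meas.py w2 panel_handle button_left_pivot button_right_pivot housing
python3 - <<'E'
from h import *
for n in('button_left','button_right'):
  for i,r in enumerate(outline_of(n,'wrist')[:3]):
    T=np.load('w2.npy');m=camera_model('wrist')
    c=max(cv2.findContours(r['mask'].astype(np.uint8),0,2)[0],key=cv2.contourArea)[:,0]
    P=np.array([at_z(T,m,p,83.5)[:2] for p in c],np.float32)
    print(n,round(r['confidence'],2),cv2.minAreaRect(P))
E
```

```text
t: 4.7
ee_pos: [564.5, -113.6, 279.3]
orientation: [-2.627, -1.721, 0.002]
ft_force: [-0.0, 0.5, -0.9]
width: 87.7
grasp_force: 0.0
panel_handle [(array([ 510.8, -146.5,  102.6]), 0.65)]
button_left_pivot [(array([544.8, -69.3,  79.2]), 0.76)]
button_right_pivot [(array([ 465.5, -243.1,   85.1]), 0.85)]
housing []
66.36116986194418 [ 564.63156068 -114.08830881  279.83007074]
button_left 0.79 ((544.2311401367188, -69.97189331054688), (54.81011199951172, 13.848398208618164), 73.8558349609375)
button_right 0.71 ((471.02545166015625, -231.23077392578125), (62.4935302734375, 15.398801803588867), 80.56602478027344)
```

View pics/w2.png

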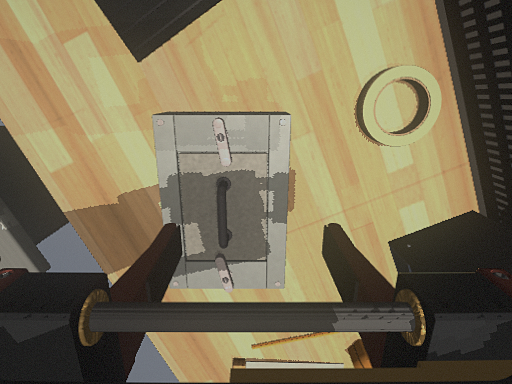

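Screws now at (222,137) and (225,280), and the bar runs from (223,183) to (224,239). I triangulate from both views.

```bash
cat > tri.py <<'E'
from h import *
m=camera_model('wrist')
def tri(T1,a,T2,b):
    A=[];B=[]
    for T,p in((T1,a),(T2,b)):
        o,d=ray(T,m,p); d/=np.linalg.norm(d); P=np.eye(3)-np.outer(d,d); A.append(P);B.append(P@o)
    return np.linalg.lstsq(np.vstack(A),np.hstack(B),rcond=None)[0]
E
python3 - <<'E'
from tri import *
a,b=np.load('w1.npy'),np.load('w2.npy'); out={}
for n,p,q in(('L',(256,42),(222,137)),('R',(253,211),(225,280)),('h+',(255,97),(223,183)),('h-',(255,166),(224,239)),('c1',(187,29),(160,122)),('c2',(320,29),(281,122))):
    out[n]=tri(a,p,b,q); print(n,np.round(out[n],1))
d=out['L']-out['R']; print(np.hypot(*d[:2]),np.degrees(np.arctan2(d[1],d[0])),(out['L']+out['R'])/2,(out['h+']+out['h-'])/2)
for T,l in((a,'w1'),(b,'w2')):
    for p in ([(256,42),(253,211)] if l=='w1' else [(222,137),(225,280)]): print(l,at_z(T,m,p,83.5))
plan([546,-63,160],78)
E
```

```text
L [546.7 -64.5  81.1]
R [ 466.9 -240.9   83.9]
h+ [ 523.4 -115.8   80.7]
h- [ 490.3 -189.7   73.5]
c1 [483.3 -19.4  65.4]
c2 [617.7 -78.3  64.9]
193.66756171978741 65.66823953146559 [ 506.78499911 -152.70999428   82.50052413] [ 506.86083274 -152.73610765   77.06372889]
w1 [546.6162191  -64.92481935  83.5       ]
w1 [ 466.24198899 -240.44460912   83.5       ]
w2 [546.92002987 -64.17402067  83.5       ]
w2 [ 467.31343588 -241.81512543   83.5       ]
shift [ 0.195 -0.189  0.599] turn [ 0.     0.    -0.387] psi 66.4 at [ 564.9 -113.9  279.9] t 5.05
```

```bash
python3 -m jog '.195 -.195 .5 0 0 -.32 .4;.195 -.195 .5 0 0 -.32 .4;.195 -.195 .5 0 0 -.32 .4;.195 -.195 .5 0 0 -.32 .4;.195 -.195 .5 0 0 -.32 .4;.195 -.195 .5 0 0 -.32 .4'
python3 - <<'E'
from h import *
plan([546.7,-64.5,91],76)
im=get_image('wrist'); save('w3',im)
E
```

```text
t: 5.65
ee_pos: [547.1, -62.8, 181.8]
orientation: [2.474, 1.932, 0.004]
ft_force: [0.4, -0.3, 0.6]
width: 43.3
grasp_force: 0.0
shift [-0.009 -0.002  0.454] turn [ 0.008 -0.001 -0.001] psi 76.0 at [547.1 -62.8 181.8] t 5.65
```

View pics/w3.png

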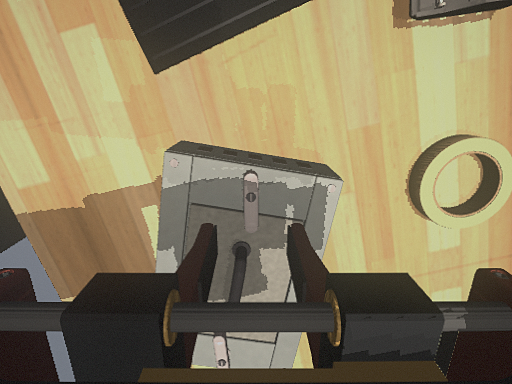

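The left bar is upright in the picture at column 251, aligned with the tool and centred between the jaws. I descend.

```bash
python3 -m jog '-.01 0 .15 0 0 0 .4;-.01 0 .3 0 0 0 .4;-.01 0 .4 0 0 0 .4;-.01 0 .45 0 0 0 .4;-.01 0 .455 0 0 0 .4;-.01 0 .455 0 0 0 .61;-.01 0 .455 0 0 0 .61;-.01 0 .455 0 0 0 .61'
python3 -c "
from h import *
plan([546.7,-64.5,91],76)"
```

```text
t: 6.5
ee_pos: [545.4, -64.0, 89.8]
orientation: [2.474, 1.934, 0.002]
ft_force: [0.3, 0.1, 0.2]
width: 17.2
grasp_force: 0.0
shift [-0.001  0.007 -0.006] turn [ 0.004 -0.     0.001] psi 76.0 at [545.4 -64.   89.8] t 6.5
```

Caged without contact, jaw gap 17 mm. I turn it about 30° and check the force.

```bash
python3 -m jog '0 0 0 0 0 -.25 .61;0 0 0 0 0 -.5 .61;0 0 0 0 0 -.75 .61;0 0 0 0 0 -1 .61;0 0 0 0 0 -1 .61'
python3 -c "
from h import *
plan([546.7,-64.5,91],106)"
```

```text
t: 7.0
ee_pos: [546.2, -64.3, 89.7]
orientation: [1.887, 2.508, 0.003]
ft_force: [2.7, -2.6, -1.0]
width: 17.0
grasp_force: 1.5
shift [-0.002  0.002 -0.007] turn [0.006 0.003 0.003] psi 106.1 at [546.2 -64.3  89.7] t 7.0
```

```bash
python3 -m jog '0 0 0 0 0 -.25 .61;0 0 0 0 0 -.5 .61;0 0 0 0 0 -.75 .61;0 0 0 0 0 -1 .61;0 0 0 0 0 -1 .61'
python3 -m jog '0 0 0 0 0 -.25 .61;0 0 0 0 0 -.5 .61;0 0 0 0 0 -.75 .61;0 0 0 0 0 -1 .61;0 0 0 0 0 -1 .61'
python3 -c "
from h import *
plan([546.7,-64.5,91],166)"
```

```text
t: 7.5
ee_pos: [545.9, -63.9, 89.5]
orientation: [1.178, 2.909, 0.002]
ft_force: [3.6, 0.8, 1.1]
width: 17.2
grasp_force: 1.4
t: 8.0
ee_pos: [545.0, -63.6, 89.1]
orientation: [0.388, 3.117, 0.001]
ft_force: [2.5, 0.5, 1.1]
width: 17.4
grasp_force: 1.1
shift [-0.009 -0.002 -0.01 ] turn [ 0.001  0.001 -0.007] psi 165.8 at [545.  -63.6  89.1] t 8.0
```

```bash
python3 -m jog '0 0 0 0 0 .05 .5;0 0 0 0 0 .05 .5;0 0 -.2 0 0 .05 .4;0 0 -.45 0 0 .05 .4;0 0 -.45 0 0 .05 .4'
python3 - <<'E'
from h import *
plan([466.9,-240.9,180],80)
T,m=campose('wrist');im=get_image('wrist'); save('w4',im)
for r in outline_of('button_left','wrist')[:2]:
    c=max(cv2.findContours(r['mask'].astype(np.uint8),0,2)[0],key=cv2.contourArea)[:,0]
    print(round(r['confidence'],2),cv2.minAreaRect(np.array([at_z(T,m,p,83.5)[:2] for p in c],np.float32)))
E
```

```text
t: 8.5
ee_pos: [547.8, -64.4, 184.1]
orientation: [0.426, 3.104, -0.0]
ft_force: [0.8, -0.1, -0.2]
width: 26.5
grasp_force: 0.0
shift [ 0.151 -0.959  0.018] turn [0.014 0.012 2.812] psi 164.4 at [547.8 -64.4 184.1] t 8.5
0.76 ((550.7577514648438, -65.59109497070312), (14.435098648071289, 59.400028228759766), 70.29427337646484)
```

Left button lies at about 94°. Now to the right one.

```bash
python3 -m jog '.15 -.96 0 0 0 1 .4;.15 -.96 0 0 0 1 .4;.15 -.96 0 0 0 1 .4;.15 -.96 0 0 0 1 .4;.15 -.96 0 0 0 1 .4;.15 -.96 0 0 0 1 .4'
python3 -m jog '0 0 0 0 0 .9 .4;0 0 0 0 0 .9 .4;0 0 0 0 0 .9 .4;0 0 0 0 0 .9 .4;0 0 0 0 0 .9 .4'
python3 -m jog '0 0 0 0 0 .9 .4;0 0 0 0 0 .9 .4;0 0 0 0 0 .9 .4;0 0 0 0 0 .9 .4;0 0 0 0 0 .9 .4'
python3 - <<'E'
from h import *
plan([466.9,-240.9,91],80)
im=get_image('wrist'); save('w5',im)
E
```

```text
t: 9.2
ee_pos: [463.0, -241.1, 177.1]
orientation: [-1.217, -2.893, -0.001]
ft_force: [-0.4, 0.8, 0.0]
width: 26.2
grasp_force: 0.0
t: 9.7
ee_pos: [464.6, -239.7, 178.1]
orientation: [-1.85, -2.537, 0.0]
ft_force: [0.6, -0.2, -0.1]
width: 26.4
grasp_force: 0.0
t: 10.2
ee_pos: [464.6, -240.5, 178.5]
orientation: [-2.391, -2.037, 0.0]
ft_force: [-0.2, -0.4, -0.2]
width: 26.2
grasp_force: 0.0
shift [-0.     0.012  0.437] turn [-0.001 -0.     0.028] psi 80.8 at [ 464.6 -240.5  178.5] t 10.2
```

View pics/w5.png

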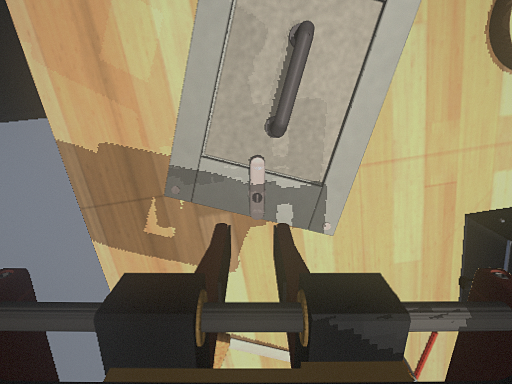

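The right bar is upright at column 257, so about 3 mm to +y in the tool. I correct for that and descend.

```bash
python3 -m jog '0 .016 .15 0 0 0 .4;0 .016 .3 0 0 0 .4;0 .016 .4 0 0 0 .4;0 .016 .437 0 0 0 .4;0 .016 .437 0 0 0 .4;0 .016 .437 0 0 0 .61;0 .016 .437 0 0 0 .61;0 .016 .437 0 0 0 .61'
python3 -m jog '0 0 0 0 0 -.25 .61;0 0 0 0 0 -.5 .61;0 0 0 0 0 -.75 .61;0 0 0 0 0 -1 .61;0 0 0 0 0 -1 .61'
```

```text
t: 11.05
ee_pos: [468.3, -241.8, 92.3]
orientation: [2.395, 2.03, 0.001]
ft_force: [-0.1, -0.3, 0.7]
width: 17.2
grasp_force: 0.0
t: 11.55
ee_pos: [469.0, -242.1, 92.2]
orientation: [1.787, 2.58, 0.001]
ft_force: [3.3, -0.5, 0.6]
width: 17.1
grasp_force: 1.4
```

```bash
python3 -m jog '0 0 0 0 0 -.25 .61;0 0 0 0 0 -.5 .61;0 0 0 0 0 -.75 .61;0 0 0 0 0 -1 .61;0 0 0 0 0 -1 .61'
python3 -m jog '0 0 0 0 0 -.25 .61;0 0 0 0 0 -.5 .61;0 0 0 0 0 -.75 .61;0 0 0 0 0 -.9 .61;0 0 0 0 0 -.9 .61'
python3 -m jog '0 0 0 0 0 .05 .5;0 0 0 0 0 .05 .5;0 0 -.2 0 0 .05 .4;0 0 -.45 0 0 .05 .4;0 0 -.45 0 0 .05 .4'
python3 - <<'E'
from h import *
plan([507,-152.5,200],66.2)
T,m=campose('wrist');im=get_image('wrist'); save('w6',im)
for r in outline_of('button_right','wrist')[:2]:
    c=max(cv2.findContours(r['mask'].astype(np.uint8),0,2)[0],key=cv2.contourArea)[:,0]
    print(round(r['confidence'],2),cv2.minAreaRect(np.array([at_z(T,m,p,83.5)[:2] for p in c],np.float32)))
E
```

```text
t: 12.05
ee_pos: [468.8, -241.8, 92.1]
orientation: [1.063, 2.954, -0.0]
ft_force: [3.8, 0.8, 0.8]
width: 17.2
grasp_force: 1.4
t: 12.55
ee_pos: [467.8, -241.3, 91.6]
orientation: [0.348, 3.122, 0.0]
ft_force: [1.7, 1.6, 0.6]
width: 17.2
grasp_force: 1.0
t: 13.05
ee_pos: [470.5, -243.2, 186.7]
orientation: [0.385, 3.109, -0.006]
ft_force: [0.9, -0.4, -0.6]
width: 26.2
grasp_force: 0.0
shift [-0.067  0.484 -0.067] turn [0.011 0.017 3.323] psi 165.9 at [ 470.5 -243.2  186.7] t 13.05
0.81 ((460.61138916015625, -238.67567443847656), (12.523292541503906, 57.29200744628906), 70.29325103759766)
```

Both buttons are aside at about 94°. Now over the handle, with the jaws opening.

```bash
python3 -m jog '-.07 .48 -.17 0 0 .85 -1;-.07 .48 -.17 0 0 .85 -1;-.07 .48 -.17 0 0 .85 -1;-.07 .48 -.17 0 0 .85 -1;-.07 .48 -.17 0 0 .85 -1'
for i in 1 ; do python3 -m jog '0 0 0 0 0 .85 -1;0 0 0 0 0 .85 -1;0 0 0 0 0 .85 -1;0 0 0 0 0 .85 -1'; done
python3 -m jog '0 0 0 0 0 .85 -1;0 0 0 0 0 .85 -1;0 0 0 0 0 .85 -1;0 0 0 0 0 .85 -1'
python3 -m jog '-.2 0 0 0 0 .77 -1;-.2 0 0 0 0 .77 -1;-.2 0 0 0 0 .77 -1;-.2 0 0 0 0 .77 -1;-.2 0 0 0 0 .77 -1'
python3 meas.py w7 panel_handle panel
python3 -m jog '.3 .15 0 0 0 0 -1;.3 .15 0 0 0 0 -1;.3 .15 0 0 0 0 -1;.3 .15 0 0 0 0 -1'
python3 meas.py w8 panel_handle panel
python3 -c "
import cv2,numpy as np
cv2.imwrite('pics/b.png',np.hstack([cv2.imread('pics/w7.png')[:,56:456],cv2.imread('pics/w8.png')[:,56:456]]))"
```

```text
t: 13.65
ee_pos: [503.4, -151.6, 213.8]
orientation: [-1.055, -2.956, 0.001]
ft_force: [-0.3, -0.1, 1.1]
width: 62.6
grasp_force: 0.0
t: 14.05
ee_pos: [503.3, -152.6, 214.1]
orientation: [-1.686, -2.648, 0.001]
ft_force: [0.2, 0.6, 0.2]
width: 87.2
grasp_force: 0.0
t: 14.45
ee_pos: [503.7, -152.3, 214.5]
orientation: [-2.226, -2.215, 0.001]
ft_force: [-0.0, 0.0, 0.3]
width: 87.7
grasp_force: 0.0
t: 14.95
ee_pos: [503.7, -191.9, 214.9]
orientation: [-2.622, -1.73, 0.001]
ft_force: [0.6, 0.1, 0.9]
width: 87.9
grasp_force: 0.0
panel_handle [(array([ 509. , -148.3,  104.2]), 0.87)]
panel [(array([ 507.9, -149.9,   65.3]), 0.92)]
66.64771973489816 [ 503.9980599  -191.59217395  215.14925242]
t: 15.5
ee_pos: [555.1, -148.4, 215.0]
orientation: [-2.626, -1.724, 0.001]
ft_force: [-0.5, -0.2, -0.5]
width: 87.8
grasp_force: 0.0
panel_handle [(array([ 505.6, -147.3,   99.7]), 0.9)]
panel [(array([ 509.5, -150.4,   61.8]), 0.85)]
66.43826027830501 [ 554.68332617 -149.10895065  215.1502903 ]
```

View pics/b.png

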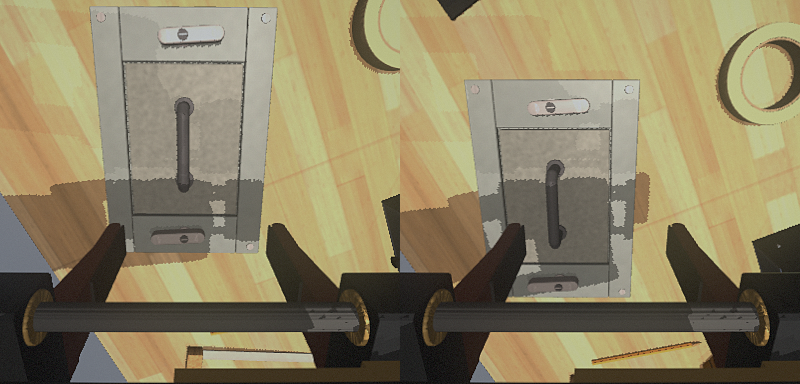

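Both buttons lie across at rows about 35 and 238, well clear. The bar runs from (239,103) to (239,187) in w7 and from (210,165) to (211,244) in w8. I triangulate it and measure the mat.

Run:
```python
from tri import *
a,b=np.load('w7.npy'),np.load('w8.npy')
p1=tri(a,(238,103),b,(210,164));p2=tri(a,(239,187),b,(211,244));print(p1,p2,(p1+p2)/2)
# bar mask refine: dark pixels, columns at panel middle
for T,f,uv in((a,'w7',(239,145)),(b,'w8',(210,205))):
    im=cv2.imread(f'pics/{f}.png',0); r=im[uv[1],uv[0]-25:uv[0]+26]; print(r)
    print(at_z(T,m,uv,101))
plan([507,-152,215],66.2)
T,mm=campose('top'); im=get_image('top'); g=cv2.cvtColor(im,cv2.COLOR_RGB2GRAY)
msk=(g<80).astype(np.uint8); msk=cv2.morphologyEx(msk,cv2.MORPH_CLOSE,np.ones((3,3)))
for c in cv2.findContours(msk,0,2)[0]:
    P=np.array([at_z(T,mm,p,4)[:2] for p in c[:,0]],np.float32); rc=cv2.minAreaRect(P)
    if np.hypot(rc[0][0]-547,rc[0][1]-185)<60 and min(rc[1])>80: print(rc)
T,mm=campose('side'); get_image('side')
print([world(T,x['xyz']) for x in pinpoint('mat','side')[:1]])
```

```text
[ 521.12618385 -115.18073161   65.90421407] [ 492.50772937 -185.59648721   96.15051617] [ 506.81695661 -150.38860941   81.02736512]
[150 146 145 143 145 144 140 144 137 137 135 134 135 137 137 139 142 147
  97  60  67  76  79  83  93  92  85  84  85  78  57 113 156 157 157 154
 157 158 158 156 156 154 145 141 148 145 144 143 141 150 149]
[ 509.01248961 -148.15666647  101.        ]
[ 98  97  95  95  96  93  92  94  98  99  94  94  98  93  92  94  91  75
  53  56  60  61  62  64  63  64  62  54  43  74  96  96  96  96  96  98
  99 100  99 100  99  94  97  99  99  96  96  98  97  98  98]
[ 511.78105843 -145.96884604  101.        ]
shift [-0.109 -0.213  0.001] turn [-0.001  0.001  0.008] psi 66.4 at [ 554.7 -149.1  215.2] t 15.65
((544.7042236328125, 185.2821807861328), (177.35006713867188, 216.59959411621094), 9.101414680480957)
[array([547.88295537, 188.60991031,   3.23352619])]
```

Mat: centre about (545,186), yaw +9.1°, size 177x217, which matches. Go over the handle centre and check its height by lateral parallax.

```bash
python3 - <<'E'
from tri import *
a,b=np.load('w7.npy'),np.load('w8.npy'); n=np.array([np.sin(np.radians(66.2)),-np.cos(np.radians(66.2))])
for z in(90,95,100,105,110): print(z,at_z(a,m,(238.6,145),z)[:2]@n,at_z(b,m,(208,205),z)[:2]@n, np.array([507,-152])@n)
E
python3 -m jog '-.11 -.21 .3 0 0 0 -1;-.11 -.21 .3 0 0 0 -1;-.11 -.21 .3 0 0 0 -1;-.11 -.21 .3 0 0 0 -1;-.11 -.21 .3 0 0 0 -1'
python3 -c "
from h import *
plan([507.5,-151.5,99],66.2)"
```

```text
90 524.658881995332 523.4939290254284 525.2234366454245
95 524.8854062736 524.2957836083903 525.2234366454245
100 525.1119305518679 525.0976381913521 525.2234366454245
105 525.3384548301358 525.8994927743138 525.2234366454245
110 525.5649791084037 526.7013473572756 525.2234366454245
t: 16.3
ee_pos: [510.4, -152.6, 156.8]
orientation: [2.626, 1.72, 0.004]
ft_force: [0.6, -0.0, 0.4]
width: 87.2
grasp_force: 0.0
shift [-0.001 -0.016  0.289] turn [ 0.007 -0.001  0.008] psi 66.4 at [ 510.4 -152.6  156.8] t 16.3
```

Bar height comes out at 100 mm and the lateral position agrees. Now grasp.

```bash
python3 -m jog '0 -.014 .12 0 0 0 -1;0 -.014 .24 0 0 0 -1;0 -.014 .29 0 0 0 -1;0 -.014 .29 0 0 0 -1'
python3 -m jog '0 0 0 0 0 0 1;0 0 0 0 0 0 1;0 0 0 0 0 0 1;0 0 0 0 0 0 1;0 0 0 0 0 0 1;0 0 0 0 0 0 1;0 0 0 0 0 0 1'
```

```text
t: 16.7
ee_pos: [506.1, -150.8, 96.9]
orientation: [-2.627, -1.721, 0.001]
ft_force: [0.1, -0.3, 0.2]
width: 87.5
grasp_force: 0.0
t: 17.4
ee_pos: [505.7, -150.9, 97.3]
orientation: [2.628, 1.721, 0.0]
ft_force: [0.1, 0.6, -0.2]
width: 35.3
grasp_force: 0.0
```

```bash
python3 -m jog '0 0 0 0 0 0 1;0 0 0 0 0 0 1;0 0 0 0 0 0 1;0 0 0 0 0 0 1;0 0 0 0 0 0 1;0 0 0 0 0 0 1;0 0 0 0 0 0 1'
python3 -m jog '0 0 -.02 0 0 0 1;0 0 -.04 0 0 0 1;0 0 -.06 0 0 0 1;0 0 -.1 0 0 0 1;0 0 -.15 0 0 0 1;0 0 -.2 0 0 0 1;0 0 -.2 0 0 0 1'
```

```text
t: 18.1
ee_pos: [506.0, -151.0, 97.3]
orientation: [2.628, 1.721, 0.001]
ft_force: [2.1, -0.9, -3.1]
width: 10.2
grasp_force: 30.0
t: 18.8
ee_pos: [506.7, -151.2, 139.1]
orientation: [2.626, 1.72, 0.003]
ft_force: [-0.1, -0.7, -2.8]
width: 9.9
grasp_force: 30.0
```

Held: width 10 mm, grip 30 N, and 2.8 N of weight, which fits the panel. I lift higher and work out the transfer.

```bash
python3 -m jog '0 0 -.1 0 0 0 1;0 0 -.2 0 0 0 1;0 0 -.3 0 0 0 1;0 0 -.3 0 0 0 1'
python3 -c "
from h import *
plan([545,186,200],99)"
```

```text
t: 19.2
ee_pos: [507.3, -151.4, 199.6]
orientation: [2.625, 1.719, 0.005]
ft_force: [0.6, -0.4, -4.3]
width: 10.1
grasp_force: 30.0
shift [ 1.622 -0.501 -0.004] turn [ 0.009  0.002 -1.085] psi 66.4 at [ 507.3 -151.4  199.6] t 19.2
```

```bash
python3 -m jog '.12 -.04 0 0 0 -.08 1;.24 -.07 0 0 0 -.16 1;.36 -.11 0 0 0 -.24 1;.48 -.15 0 0 0 -.32 1;.6 -.18 0 0 0 -.4 1;.7 -.22 0 0 0 -.47 1;.81 -.25 0 0 0 -.54 1;.81 -.25 0 0 0 -.54 1'
python3 -c "
from h import *
plan([545,186,200],99)"
```

```text
t: 20.0
ee_pos: [524.3, 19.6, 196.1]
orientation: [-2.355, -2.077, 0.001]
ft_force: [-0.5, -0.8, -3.9]
width: 9.9
grasp_force: 30.0
shift [ 0.838 -0.001 -0.019] turn [-0.002 -0.001 -0.54 ] psi 82.8 at [524.3  19.6 196.1] t 20.0
```

```bash
python3 -m jog '.12 0 0 0 0 -.08 1;.24 0 0 0 0 -.16 1;.36 0 0 0 0 -.24 1;.48 0 0 0 0 -.32 1;.6 0 0 0 0 -.4 1;.72 0 0 0 0 -.47 1;.84 0 0 0 0 -.54 1;.84 0 0 0 0 -.54 1'
python3 - <<'E'
from h import *
plan([545,186,60],99)
T,m=campose('wrist');save('w9',get_image('wrist'))
T,m=campose('top');im=get_image('top');save('t9',im)
cv2.imwrite('pics/c.png',np.hstack([cv2.imread('pics/w9.png')[:,56:456],cv2.resize(cv2.imread('pics/t9.png')[120:280,160:326],(400,384))]))
E
```

```text
t: 20.8
ee_pos: [546.4, 185.8, 196.4]
orientation: [-2.041, -2.388, -0.0]
ft_force: [0.1, -0.7, -3.9]
width: 10.7
grasp_force: 30.0
shift [ 0.002 -0.007  0.682] turn [-0.    -0.001 -0.001] psi 99.0 at [546.4 185.8 196.4] t 20.8
```

View pics/c.png

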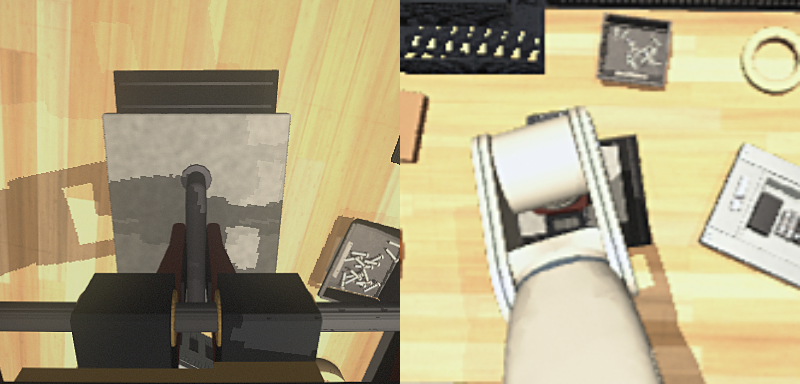

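The held panel is level, parallel to the mat, and centred across it: mat edges at columns 114-278, panel edges at 103-291. I lower to about 9 mm above the mat, then creep down.

```bash
python3 -m jog '0 -.007 .12 0 0 0 1;0 -.007 .26 0 0 0 1;0 -.007 .4 0 0 0 1;0 -.007 .54 0 0 0 1;0 -.007 .66 0 0 0 1;0 -.007 .73 0 0 0 1;0 -.007 .74 0 0 0 1;0 -.007 .74 0 0 0 1'
python3 -m jog '0 0 .01 0 0 0 1;0 0 .02 0 0 0 1;0 0 .03 0 0 0 1;0 0 .03 0 0 0 1'
```

```text
t: 21.7
ee_pos: [545.0, 183.5, 49.4]
orientation: [-2.045, -2.385, 0.0]
ft_force: [1.1, -0.5, -4.0]
width: 10.4
grasp_force: 30.0
t: 22.1
ee_pos: [544.9, 184.1, 43.5]
orientation: [2.043, 2.386, 0.001]
ft_force: [-0.2, 0.0, -4.5]
width: 10.1
grasp_force: 30.0
```

```bash
python3 -m jog '0 0 .008 0 0 0 1;0 0 .015 0 0 0 1;0 0 .015 0 0 0 1'
python3 -m jog '0 0 .005 0 0 0 1;0 0 .01 0 0 0 1;0 0 .01 0 0 0 1'
```

```text
t: 22.4
ee_pos: [544.7, 184.0, 40.1]
orientation: [-2.044, -2.386, 0.0]
ft_force: [-0.3, -0.6, -3.9]
width: 10.0
grasp_force: 30.0
t: 22.7
ee_pos: [544.9, 184.0, 39.3]
orientation: [2.044, 2.386, 0.0]
ft_force: [-3.7, 0.1, 7.2]
width: 10.2
grasp_force: 30.0
```

The force flipped to +7 N, so the panel is on the mat. I open and retreat straight up.

```bash
python3 -m jog '0 0 0 0 0 0 -1;0 0 0 0 0 0 -1;0 0 0 0 0 0 -1;0 0 0 0 0 0 -1;0 0 0 0 0 0 -1;0 0 0 0 0 0 -1;0 0 0 0 0 0 -1'
python3 -m jog '0 0 -.15 0 0 0 -1;0 0 -.35 0 0 0 -1;0 0 -.6 0 0 0 -1;-.1 0 -.8 0 0 0 -1;-.3 0 -.9 0 0 0 -1;-.5 0 -.9 0 0 0 -1;-.5 0 -.9 0 0 0 -1'
python3 - <<'E'
from h import *
T,m=campose('wrist');im=get_image('wrist');save('w10',im)
for n in('panel','mat'):
  for r in outline_of(n,'wrist')[:1]:
    c=max(cv2.findContours(r['mask'].astype(np.uint8),0,2)[0],key=cv2.contourArea)[:,0]
    print(n,round(r['confidence'],2),cv2.minAreaRect(np.array([at_z(T,m,p,12 if n=='panel' else 4)[:2] for p in c],np.float32)))
for n in('panel','panel_handle','mat'): print(n,[world(T,x['xyz']).round(1) for x in pinpoint(n,'wrist')[:1]])
print(get_obs()['t'])
E
```

```text
t: 23.4
ee_pos: [544.8, 184.0, 38.2]
orientation: [-2.044, -2.386, -0.0]
ft_force: [-0.7, 0.2, -0.3]
width: 62.9
grasp_force: 0.0
t: 24.1
ee_pos: [561.0, 81.8, 219.4]
orientation: [2.046, 2.381, 0.002]
ft_force: [-0.1, -0.2, -0.1]
width: 87.9
grasp_force: 0.0
panel 0.75 ((543.14697265625, 183.58425903320312), (109.92955780029297, 148.8486328125), 8.697155952453613)
mat 0.77 ((547.439697265625, 170.593994140625), (181.5437469482422, 187.99530029296875), 8.701715469360352)
panel [array([545.5, 185.8,   2.5])]
panel_handle [array([545.8, 187. ,  45.3])]
mat []
24.4
```

View pics/w10.png

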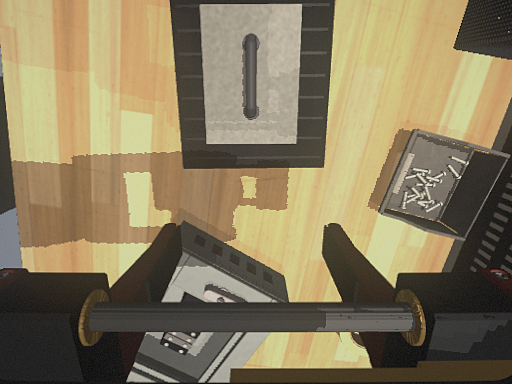

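The panel lies flat and square on the mat at px (201-302, 5-143), about 3 mm off centre. The jaws are clear, so I hand in.

```bash
python3 -c "
from workcell import *
print(close_job())"
```

```text
the job is handed in; nothing more can be done
None
```

The job is handed in at about 24 s of the 67 s allowed, result not reported: both buttons measured about 94° aside, the panel lies flat, handle up, within about 5 mm of the mat's centre and 1° of square, and nothing else on the bench was touched.

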